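# Index a rotary table to its next notch

## Task

Move the rotary index table on by one notch: grip the black knob on its arm, pull the spring pin up out of its notch, turn the table counter-clockwise (seen from above) and let the pin drop fully home in the first notch of the blue adjustable segment, feeling for that notch because it can be set anywhere along a short arc. Go gently: never force the pin hard against the walls of a notch. Keep the aluminium sleeve standing in its nest on the table, let go of the knob at the end, and leave the other things on the worktop alone.

Things in the scene. Friction and masses are not known exactly. Their poses are not given: they have to be found in the camera images.
- dial: Fixed aluminium dial, 256 mm diameter, 18 mm thick. Origin at the centre of its underside, on the worktop; the table turns about its z axis (up); its -x axis is where the table's arm points in the home notch. Obstacles: a pipe over the front edge (x 0.30 to 0.40, z 0.40 to 0.47, y -0.37 to 0.43), a coffee machine beyond y = 0.33, 0.6 m high, a tilted panel beyond y = -0.03.
- track (a point): On the turning axis, 30 mm above the worktop, level with the top of the raised track (12 mm high) on which the pin rides, at 95 mm radius: a steel piece with the home notch, then, without a step, a blue segment with two notches. Notches are 13 mm wide, the pin 10 mm. The segment's setting varies: first notch 0.85 to 1.25 rad counter-clockwise of home, second (not wanted) 0.63 rad beyond.
- table (a joint): Angle of the grey table on the dial, rad, counter-clockwise from above positive; 0 = home notch, where it starts; stops at -0.2 and 1.85. Disc of 140 mm diameter, 31.5 to 41.5 mm above the worktop; its arm, 30 mm wide, reaches 113 mm from the axis, with the plunger at 95 mm. Drag about 0.1 N m, stays where it is left; play in a notch about 0.016 rad either way.
- plunger (a joint): Lift of the spring plunger in its arm, m: 0 = pin fully home in a notch, 0.009 = pin resting on the track, 0.016 = upper stop. Spring force down about 8.4 N home, 11.6 N on the track, where turning the table takes 3 to 4 N of side push at the knob. The pin's end is flat; it drops, sharply, only when it stands square over a notch and the knob is free to fall.
- knob_top (a point): Centre of the top of the plunger's black knurled knob, an upright cylinder, 26 mm diameter, 32 mm high, red dot on top, fast to the pin. With the pin home its top is 77.5 mm and its lower end 45.5 mm above the worktop (rising with the pin); the arm below has its top at 41.5 mm, with a steel collar of 25 mm diameter up to 45.5 mm.
- sleeve: Loose turned aluminium sleeve, 42 mm diameter, 52 mm high, standing between three black jaws 9 mm high (its nest) on the table, on the side away from the knob, 36 mm from the turning axis. Origin at the centre of its underside.
- nest (a point): Centre of the nest's floor on the table, where the sleeve's origin stands (41.5 mm above the worktop).
- multimeter: Bystander, to be left alone: yellow and black multimeter, 145x69x47 mm, lying. Origin at the centre of its underside.
- marker: Bystander, to be left alone: red-capped white marker pen, 135 mm long, lying. Origin at the centre of its underside.
- relay: Bystander, to be left alone: green relay module, 40x62x27 mm. Origin at the centre of its underside.

How it is judged:
By the outcome, as a careful person would: the job done as asked, in the order asked, and still so for the second after the job is handed in, with the robot touching nothing.
It also fails if it takes over 61 s, if anything falls off the work surface, if the arm or the gripper's body presses on something with over 40 N, if the wrist force passes 120 N, or if a joint passes its speed limit or range.

## Robot

A 6-joint arm with a two-finger parallel gripper is mounted at the origin on a cart in front of the work surface, level with it; the furniture and walls round the work are solid. World frame = base frame: x ahead of the robot, y to its left, z up, the work surface at z = 0. Lengths are in m, angles in rad, forces in N, time in s.
With the tool pointing down it reaches from about 0.375 to 0.9 m from the base axis. Payload 3.1 kg.
Tool frame: the origin (TCP) lies at the centre of the arm's flange, where the gripper is bolted on; the fingertips stand robot.tip_extent ahead of it and the grasp point (between the pads) lies 164 mm ahead of it (robot.tip_extent is the distance from the TCP to the fingertips, in m); z points along the fingers, y is the line along which they close (so a half turn about z gives the same grasp; the last joint's range is limited). The gripper opens to 87 mm and grips with 3 to 60 N. Pads are 19 mm wide; open, the fingers measure 117 mm over their backs; the gripper's body (75 mm by 190 mm) begins 51 mm behind the grasp point.
Start: joints at [-0.178, 0.527, 1.433, -0, 1.181, -0.178], TCP at [0.625, 0, 0.405] pointing down, gripper open.
Joint ranges: [-3.08, 3.08], [-0.75, 2.2], [0.22, 2.44], [-1.43, 4.57], [0, 2.65], [-2.85, 2.85]. Speed limits (rad/s): [2.79, 2.79, 3.14, 3.14, 3.14, 3.14].

## Interface

Orientations are given as a unit quaternion [x, y, z, w].
In Python, from rig import get_obs, camera, hand_in, cut_out, robot gives the robot as it stands.
- The arm moves only by the tool step_arm, never from a script. Its argument "rows" is a list of rows, each a list of 6 numbers: the shift along the world's x, y, z in m, then the turn, a rotation vector about the world's x, y, z in degrees. A call has 1 to 12 rows; each row shifts and turns the commanded pose from where the row before left it; what a row does not reach is not made up. A row lasts 1/8 s, in which the tool goes at most 62.5 mm and 10.7 degrees, less where a joint would pass 70% of its speed; a pose out of reach is approached as far as the arm can. A call is refused whole if a number of a shift passes 0.0625 or a number of a turn 10.7, either way. A call with a gripper value outside its range is refused whole. "jaw" is the finger opening in m, from 0 to 0.087, set as the call begins (left out, the last holds). The fingers move at their own pace and stop on an object; "squeeze" is the grip in N (left out, the last holds). Time passes only in rows, so rows that do not move let the fingers close. It gives the time, the measured TCP pose, the force, the opening and the grip force at its end, in the units of the state.
- get_obs(): the state, without advancing time (a new reading comes with each control period).
- camera(name): name is "scene" or "side" or "wrist"; returns a dict with "pixels" (400x640x3 uint8, blue, green, red), "depth" (400x640 float32, m along the optical axis (not along the pixel's ray), 0 where there is no reading), "fov_y" (degrees; the focal length in pixels is half the picture's height over the tangent of half this angle, whatever the lens; pixels are square), "cx", "cy" (the principal point, pixels), "extrinsics" (4x4, takes a point from camera to world coordinates); the wrist camera has in their place "mount" (4x4, takes a point from camera to tool coordinates, whose origin is the TCP and whose axes are the flange's). Camera axes: x right, y up, looking along -z (the intrinsics and any distortion apply to the point x, -y, -z); pixel columns grow to the right and rows downward; lengths in m; the calibration is good to about 2 mm. A picture is of the moment at which its call begins: read the wrist's pose just before it.
- hand_in(): hands the job in; it is judged then, once.
Trained networks look in the newest picture that a camera, given by its name, has taken for a name from the list of things; names that differ only in an ending like _2 or _b are one class to them, and where a whole thing is asked for, a point or a joint stands for the part that bears it (a point fixed in the world has none). Each returns a list of dicts, best first, with "confidence" (0 to 1); they miss things now and then, are a little off and sometimes report something else, mostly with a low value. They report only what shows in the picture. A call takes as long as a camera call.
- cut_out(label, camera): "region" (400x640 bool, what is visible of it) and "extent" ([centre column, centre row, width, height] in pixels, round what is visible of it).
The state is a dict: "time": time; "q": joint angles; "joint_velocities": joint speeds; "joint_torque": joint torques, N m; "position": TCP position; "tool_rot": TCP orientation; "ft_force": force on the tool from outside, world axes, zero at the start; "moment": the same for the moment, N m; "grip_width": finger opening in m; "grip_force": force on a finger pad.
Only numpy, scipy, OpenCV 4.12 (cv2) and the standard library are available. Lean on these libraries where they do the work, as an engineer would, in place of code of your own. Each camera call takes 0.05 s, during which the arm holds its last target. There are 200 camera calls.

## Working session

There is one attempt and no reset: what is moved stays moved. The work goes in short steps, Python scripts to look and compute and a tool call to move; the robot and the scene stay as the last step left them, time stands still between calls to the robot, and variables do not carry over. Pictures are saved under pics/ and viewed, at most 10 in all, crops included, and the job is handed in when it is done.

Besides the shell and the picture viewer there is one more tool, called in YAML: its name, and indented under it one key for each argument. step_arm: Moves the arm, as the interface text tells. Its arguments: {"type":"object","properties":{"rows":{"type":"array"},"jaw":{"type":"number"},"squeeze":{"type":"number"}},"required":["rows"]}

```bash
mkdir -p pics; cat > h.py <<'E'
import numpy as np, cv2
from scipy.spatial.transform import Rotation as R
from rig import get_obs, camera, hand_in, cut_out, robot
def look(name):
    o=get_obs(); c=camera(name); c['name']=name
    if name=='wrist':
        T=np.eye(4); T[:3,:3]=R.from_quat(o['tool_rot']).as_matrix(); T[:3,3]=o['position']; c['T']=T@c['mount']
    else: c['T']=np.array(c['extrinsics'])
    return c
def pts(c):
    d=c['depth']; f=200/np.tan(np.radians(c['fov_y'])/2)
    v,u=np.mgrid[:400,:640]
    P=np.stack([(u-c['cx'])/f*d,-(v-c['cy'])/f*d,-d],-1)
    W=P@c['T'][:3,:3].T+c['T'][:3,3]; W[d<=0]=np.nan
    return W
E
python3 - <<'E'
from h import *
o=get_obs(); print(o['position'],o['tool_rot'],robot.tip_extent,o['grip_width'])
ims=[]
for n in ['scene','side','wrist']:
    c=look(n); W=pts(c); print(n,[k for k in c], c['fov_y'],c['T'][:3,3].round(3))
    cv2.imwrite(f'pics/{n}0.png',c['pixels'])
    for l in ['knob_top','dial','sleeve','multimeter','marker','relay']:
        for r in cut_out(l,n)[:2]:
            w=W[r['region']]; w=w[~np.isnan(w[:,0])]
            if len(w)==0: print(l,'nodepth');continue
            print(l,round(r['confidence'],2),np.round(r['extent']),'med',np.median(w,0).round(3),'p5',np.percentile(w,3,axis=0).round(3),'p95',np.percentile(w,97,axis=0).round(3))
            if l in('knob_top','sleeve'):
                t=w[w[:,2]>np.percentile(w[:,2],97)-.006]; print('  top',((t.min(0)+t.max(0))/2).round(4),t.mean(0).round(4),len(t),np.ptp(t,axis=0).round(3))
E
```

```text
[6.24651277e-01 9.29822439e-05 4.03770443e-01] [ 7.07114174e-01  7.07098564e-01 -6.20947898e-04 -8.83356838e-04] 0.1822 0.08710412897606955
scene ['pixels', 'depth', 'fov_y', 'cx', 'cy', 'extrinsics', 'name', 'T'] 47.60662250670391 [1.095 0.504 1.083]
knob_top 0.67 [370. 255.   9.  16.] med [0.568 0.231 0.075] p5 [0.547 0.219 0.036] p95 [0.578 0.241 0.081]
  top [0.5649 0.2288 0.0784] [0.5656 0.2282 0.0785] 64 [0.025 0.023 0.006]
dial 0.92 [333. 272.  97.  89.] med [0.67  0.183 0.019] p5 [0.529 0.056 0.003] p95 [0.758 0.286 0.033]
sleeve 0.75 [321. 260.  18.  23.] med [0.669 0.148 0.085] p5 [0.65  0.129 0.048] p95 [0.687 0.166 0.096]
  top [0.6678 0.1465 0.0954] [0.6671 0.1464 0.0936] 110 [0.042 0.042 0.01 ]
sleeve 0.67 [238. 195.  52.  39.] med [ 0.655 -0.183  0.035] p5 [ 0.589 -0.231  0.007] p95 [ 0.715 -0.147  0.045]
  top [ 0.6517 -0.1173  0.1667] [ 0.6524 -0.1879  0.0494] 197 [0.128 0.231 0.256]
multimeter 0.65 [238. 195.  54.  39.] med [ 0.655 -0.183  0.035] p5 [ 0.589 -0.23   0.009] p95 [ 0.715 -0.148  0.045]
marker 0.4 [329. 173.  20.  10.] med [ 0.398 -0.052  0.015] p5 [ 0.3
[... 1092 characters left out ...]
  24.] med [0.355 0.248 0.022] p5 [0.334 0.222 0.006] p95 [0.378 0.281 0.027]
wrist ['pixels', 'depth', 'fov_y', 'cx', 'cy', 'mount', 'name', 'T'] 67.91569944709161 [0.624 0.078 0.386]
sleeve 0.6 [372.  33.  49.  65.] med [0.668 0.148 0.09 ] p5 [0.648 0.125 0.05 ] p95 [0.685 0.163 0.095]
  top [0.6669 0.1448 0.0931] [0.667  0.1456 0.0939] 1062 [0.041 0.041 0.007]
multimeter 0.74 [350. 310.  76.  28.] med [ 0.666 -0.184  0.036] p5 [ 0.618 -0.206  0.027] p95 [ 0.715 -0.165  0.047]
marker 0.8 [152. 217.  23.  46.] med [ 0.399 -0.054  0.015] p5 [ 0.389 -0.088  0.006] p95 [ 0.406 -0.028  0.018]
relay 0.56 [341.  48. 135.  93.] med [0.628 0.148 0.042] p5 [0.576 0.104 0.041] p95 [0.702 0.183 0.05 ]
```

View pics/scene0.png

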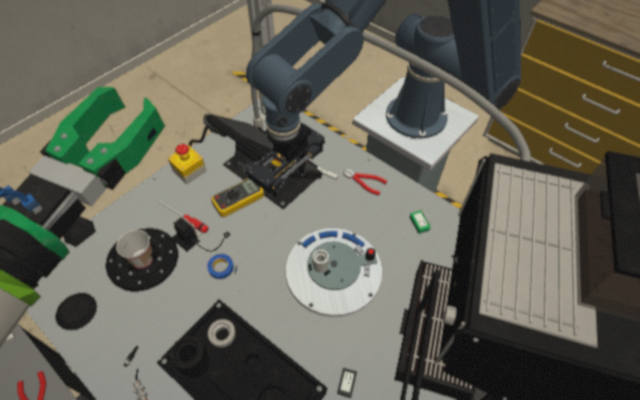

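View pics/side0.png

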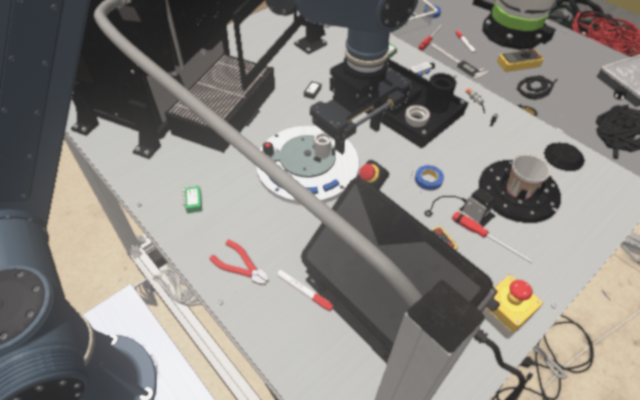

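View pics/wrist0.png

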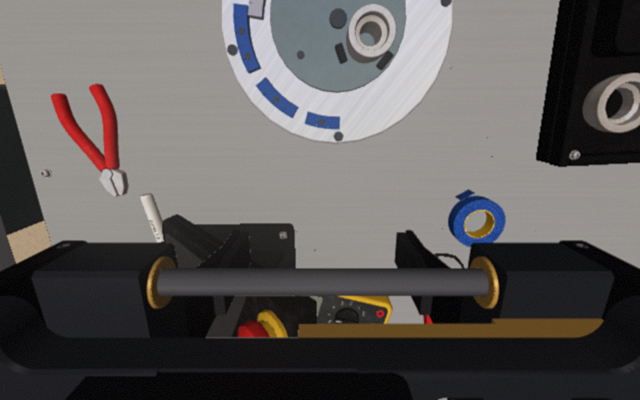

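step_arm:
  rows:
    - [-0.005, 0.04, 0, 0, 0, 0]
    - [-0.005, 0.04, 0, 0, 0, 0]
    - [-0.005, 0.04, 0, 0, 0, 0]
    - [-0.005, 0.03, 0, 0, 0, 0]
    - [0, 0, 0, 0, 0, 0]
    - [0, 0, 0, 0, 0, 0]
  jaw: 0.06
  squeeze: 25

```text
time: 1.8
position: [0.6051, 0.1496, 0.4048]
tool_rot: [0.707, 0.707, -0.0, 0.0]
ft_force: [0.2, -0.8, -0.1]
grip_width: 0.0606
grip_force: 0.0
```

```bash
python3 - <<'E'
from h import *
o=get_obs(); print(o['position'],o['q'],o['joint_torque'],o['ft_force'])
c=look('wrist'); W=pts(c); cv2.imwrite('pics/w1.png',c['pixels']); np.save('w1.npy',W)
for l in ['knob_top','sleeve','dial']:
  for r in cut_out(l,'wrist')[:1]:
    w=W[r['region']]; w=w[~np.isnan(w[:,0])]; z=np.percentile(w[:,2],95)
    t=w[np.abs(w[:,2]-z)<.004]; print(l,round(r['confidence'],2),np.round(r['extent']),((np.percentile(t,2,axis=0)+np.percentile(t,98,axis=0))/2).round(4),t.mean(0).round(4),np.ptp(t,axis=0).round(3))
s=look('side'); S=pts(s)
m=(S[...,2]>.36)&(S[...,2]<.5)&(S[...,0]>.26)&(S[...,0]<.44)
for y in np.arange(-.35,.45,.1):
  k=m&(np.abs(S[...,1]-y)<.03); 
  if k.sum(): print('pipe y%.2f'%y,k.sum(),np.percentile(S[k],2,axis=0).round(3),np.percentile(S[k],98,axis=0).round(3))
# coffee machine points near
for z in (.05,.15,.25,.35):
  k=(S[...,1]>.27)&(abs(S[...,2]-z)<.05)&(S[...,0]>.4)&(S[...,0]<.7); 
  if k.sum(): print('coffee',z,np.percentile(S[k],2,axis=0).round(3))
E
```

```text
[0.60513564 0.14958725 0.40476381] [ 6.34540460e-02  5.25246873e-01  1.43699270e+00 -7.57810668e-04
  1.17915301e+00  6.35741044e-02] [ 7.62012564e-01 -4.39640343e+01 -1.76196563e+01  1.14464415e-01
  4.55330999e-02 -4.20934757e-04] [ 0.19308128 -0.82293642 -0.13297061]
knob_top 0.61 [283. 112.  26.  27.] [0.5653 0.2262 0.078 ] [0.5653 0.2266 0.0782] [0.025 0.024 0.006]
sleeve 0.96 [384. 191.  42.  50.] [0.6668 0.1459 0.0938] [0.6668 0.1461 0.0942] [0.041 0.041 0.005]
dial 0.94 [352. 147. 208. 208.] [0.5852 0.1537 0.0305] [0.5702 0.1451 0.0309] [0.114 0.194 0.008]
pipe y-0.35 1407 [ 0.286 -0.38   0.366] [ 0.356 -0.321  0.497]
pipe y-0.25 939 [ 0.324 -0.279  0.441] [ 0.344 -0.221  0.458]
pipe y-0.15 733 [ 0.317 -0.179  0.454] [ 0.334 -0.121  0.468]
pipe y-0.05 577 [ 0.311 -0.079  0.459] [ 0.328 -0.021  0.471]
pipe y0.05 441 [0.308 0.021 0.46 ] [0.325 0.079 0.472]
pipe y0.15 329 [0.307 0.121 0.456] [0.323 0.178 0.469]
pipe y0.25 233 [0.309 0.222 0.448] [0.327 0.279 0.462]
pipe y0.35 148 [0.32  0.321 0.429] [0.352 0.378 0.448]
coffee 0.05 [0.407 0.279 0.   ]
coffee 0.15 [0.401 0.407 0.101]
coffee 0.25 [0.403 0.369 0.205]
coffee 0.35 [0.403 0.365 0.302]
```

View pics/w1.png

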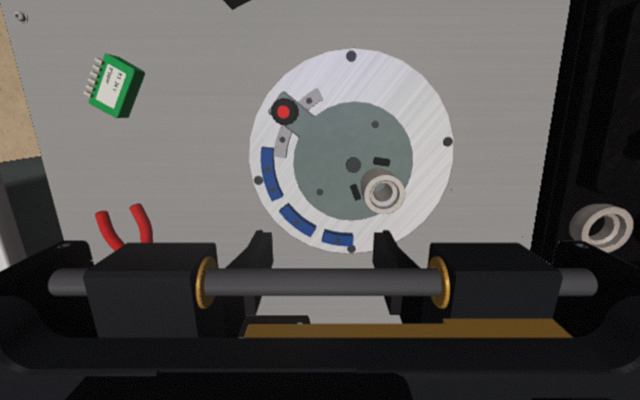

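```bash
python3 - <<'E'
from h import *
W=np.load('w1.npy'); C=np.array([.5653,.2264]); S=np.array([.6668,.146]); 
A=S+(C-S)*36/131; print('axis',A,np.linalg.norm(C-S)); a0=np.arctan2(*(C-A)[::-1]); print('arm',np.degrees(a0))
img=cv2.imread('pics/w1.png')
d=W[...,:2]-A; r=np.hypot(d[...,0],d[...,1]); th=(np.arctan2(d[...,1],d[...,0])-a0)%(2*np.pi)
hsv=cv2.cvtColor(img,cv2.COLOR_BGR2HSV); blue=(hsv[...,0]>100)&(hsv[...,0]<125)&(hsv[...,1]>120)
k=blue&(r<.125); print('blue r',np.percentile(r[k],[5,50,95]),'z',np.percentile(W[k][:,2],[5,50,95]))
for t in np.arange(.15,2.3,.04):
    row=[]
    for lo in (.083,.0915,.0955,.1,.105):
        b=(abs(th-t)<.02)&(r>lo)&(r<lo+.005)
        row.append('%5.1f/%.1f'%(np.nanmedian(W[b][:,2])*1e3,blue[b].mean()) if b.sum() else '--')
    print('%.2f'%t,row)
E
```

```text
axis [0.63890687 0.16809466] 0.129485172896359
arm 141.61661357672733
blue r [0.02558881 0.09864634 0.11390672] z [0.02975115 0.03174758 0.34058075]
0.15 [' 42.1/0.0', ' 75.6/0.0', '--', '--', ' 39.2/0.0']
0.19 [' 30.7/0.0', ' 30.8/0.0', ' 18.7/0.0', ' 19.1/0.0', ' 18.7/0.0']
0.23 [' 30.6/0.0', ' 30.5/0.0', ' 18.7/0.0', ' 18.5/0.0', ' 19.2/0.0']
0.27 [' 30.6/0.0', ' 30.5/0.0', ' 19.2/0.0', ' 18.7/0.0', ' 18.7/0.0']
0.31 [' 31.4/0.0', ' 30.7/0.0', ' 18.9/0.0', ' 19.1/0.0', ' 18.4/0.0']
0.35 [' 31.1/0.0', ' 27.1/0.0', ' 18.9/0.0', ' 19.3/0.0', ' 19.0/0.0']
0.39 [' 31.2/0.0', ' 30.4/0.0', ' 18.9/0.0', ' 18.7/0.0', ' 19.1/0.0']
0.43 ['309.6/0.0', ' 30.2/0.0', ' 19.8/0.0', ' 18.9/0.0', ' 18.8/0.0']
0.47 ['316.8/0.0', '311.9/0.0', '310.8/0.0', ' 19.2/0.0', ' 19.2/0.0']
0.51 ['317.2/0.0', '317.1/0.0', '317.0/0.1', '330.4/0.0', '328.1/0.0']
0.55 ['317.2/0.0', '317.1/0.0', '317.0/0.1', '331.1/0.0', '309.8/0.0']
0.59 ['332.6/0.0', '330.8/0.0', '331.9/0.0', '332.6/0.0', '310.8/0.1']
0.63 ['317.4/0.0', '335.7/0.0', '336.0/0.0', '336.2/0.1', ' 30.7/1.0']
0.67 ['317.1/0.0', '335.6/0.0', '336.0/0.0
[... 2168 characters left out ...]
9.3/0.0', ' 20.0/0.2', ' 28.1/0.5', ' 29.3/0.5', ' 30.2/0.4']
1.95 [' 19.0/0.0', ' 23.0/0.3', ' 29.2/0.7', ' 31.0/1.0', ' 31.2/0.9']
1.99 [' 18.5/0.0', ' 20.8/0.3', ' 29.8/0.7', ' 31.0/1.0', ' 31.1/0.9']
2.03 [' 18.8/0.0', ' 21.0/0.3', ' 30.3/0.7', ' 31.1/0.9', ' 30.7/0.9']
2.07 [' 18.9/0.0', ' 20.3/0.2', ' 29.8/0.7', ' 31.8/0.0', ' 31.2/0.5']
2.11 [' 19.0/0.0', ' 21.9/0.3', ' 30.6/0.7', ' 31.3/0.7', ' 30.7/0.8']
2.15 [' 19.0/0.0', ' 19.8/0.2', ' 28.2/0.7', ' 30.9/1.0', ' 31.1/1.0']
2.19 [' 18.9/0.0', ' 22.0/0.3', ' 29.2/0.8', ' 30.8/1.0', ' 31.1/1.0']
2.23 [' 19.1/0.0', ' 20.1/0.3', ' 29.5/0.7', ' 31.3/1.0', ' 31.1/1.0']
2.27 [' 18.8/0.0', ' 20.0/0.2', ' 29.6/0.6', ' 30.5/0.9', ' 30.9/0.7']
```

step_arm:
  rows:
    - [-0.01, 0.02, -0.02, 0, 0, -8]
    - [-0.01, 0.02, -0.02, 0, 0, -8]
    - [-0.01, 0.02, -0.02, 0, 0, -7]
    - [-0.01, 0.0165, -0.02, 0, 0, -7]
    - [0, 0, -0.02, 0, 0, 0]
    - [0, 0, 0, 0, 0, 0]
    - [0, 0, 0, 0, 0, 0]

```text
time: 2.92
position: [0.5656, 0.2261, 0.3054]
tool_rot: [0.866, 0.5, 0.001, 0.0]
ft_force: [0.1, 0.4, 0.3]
grip_width: 0.0598
grip_force: 0.0
```

```bash
python3 - <<'E'
from h import *
o=get_obs(); print(o['position'],np.array(o['q']).round(4),np.array(o['joint_torque']).round(1),o['ft_force'])
print(R.from_quat(o['tool_rot']).as_matrix().round(3))
from scipy.optimize import least_squares
D=[((.62465,.00009,.40377),(-.178,.527,1.433,1.181)),((.60514,.14959,.40476),(.06345,.52525,1.43699,1.17915)),(o['position'],tuple(np.array(o['q'])[[0,1,2,4]]))]
def f(p):
    h,L1,L2,d=p; e=[]
    for P,q in D:
        off=.11; rr=np.sqrt(P[0]**2+P[1]**2-off**2)
        e+=[L1*np.sin(q[1])+L2*np.sin(q[1]+q[2])-rr, h-d+L1*np.cos(q[1])+L2*np.cos(q[1]+q[2])-P[2]]
    return e
s=least_squares(f,[.3,.43,.4,.1]); print(s.x,s.cost,'h-d',s.x[0]-s.x[3])
for P,q in D: print(np.arctan2(P[1],P[0])-q[0], .1*0)
c=look('wrist'); W=pts(c); cv2.imwrite('pics/w2.png',c['pixels'])
for r in cut_out('knob_top','wrist')[:2]:
    w=W[r['region']]; w=w[~np.isnan(w[:,0])]; z=np.percentile(w[:,2],95)
    t=w[np.abs(w[:,2]-z)<.004]; print(round(r['confidence'],2),np.round(r['extent']),((np.percentile(t,2,axis=0)+np.percentile(t,98,axis=0))/2).round(4),t.mean(0).round(4),np.ptp(t,axis=0).round(3))
E
```

```text
[0.5656385  0.22610114 0.30540948] [ 0.197   0.6301  1.5612 -0.      0.9489  0.7215] [  0.1 -44.2 -13.7   0.1   0.   -0. ] [0.14127572 0.4081268  0.30237866]
[[ 0.501  0.866  0.001]
 [ 0.866 -0.501  0.   ]
 [ 0.001  0.001 -1.   ]]
[-0.17149669  0.42990682  0.42849425 -0.37093411] 5.441298001262977e-05 h-d 0.1994374156060289
0.1781440806841867 0.0
0.178890690917894 0.0
0.18323611021885228 0.0
0.68 [322. 213.  37.  43.] [0.5656 0.2274 0.078 ] [0.5656 0.2276 0.0783] [0.025 0.024 0.005]
```

step_arm:
  rows:
    - [0, 0.0005, -0.02, 0, 0, 0]
    - [0, 0, -0.02, 0, 0, 0]
    - [0, 0, -0.018, 0, 0, 0]
    - [0, 0, -0.01, 0, 0, 0]
    - [0, 0, -0.006, 0, 0, 0]
    - [0, 0, 0, 0, 0, 0]
    - [0, 0, 0, 0, 0, 0]

```text
time: 3.9
position: [0.5653, 0.2271, 0.2313]
tool_rot: [0.866, 0.5, 0.001, 0.0]
ft_force: [0.1, 0.3, -0.6]
grip_width: 0.06
grip_force: 0.0
```

```bash
python3 - <<'E'
from h import *
o=get_obs(); print(o['position'],np.array(o['q']).round(4),np.array(o['joint_torque']).round(1),o['ft_force'])
c=look('wrist'); cv2.imwrite('pics/w3.png',c['pixels'])
E
```

```text
[0.56525308 0.22710639 0.23126049] [0.1988 0.7394 1.599  0.     0.802  0.7224] [ -0.  -46.2 -11.2   0.1  -0.   -0. ] [ 0.10990848  0.33515395 -0.64550595]
```

View pics/w3.png

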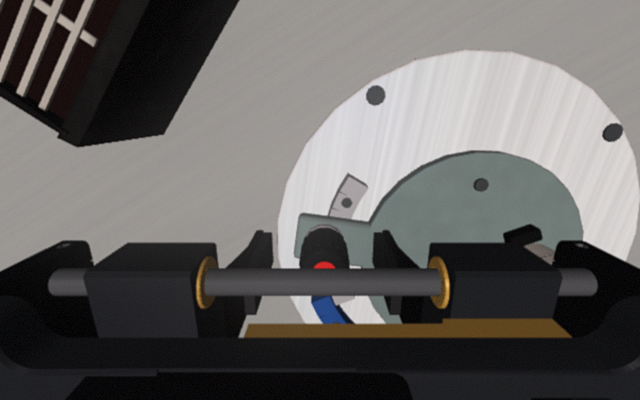

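step_arm:
  rows:
    - [0, 0, 0, 0, 0, 0]
    - [0, 0, 0, 0, 0, 0]
    - [0, 0, 0, 0, 0, 0]
    - [0, 0, 0, 0, 0, 0]
    - [0, 0, 0, 0, 0, 0]
    - [0, 0, 0, 0, 0, 0]
  jaw: 0.02
  squeeze: 15

```text
time: 4.7
position: [0.5656, 0.2267, 0.2309]
tool_rot: [0.866, 0.5, 0.001, 0.001]
ft_force: [3.0, -2.6, -0.9]
grip_width: 0.0255
grip_force: 15.0
```

step_arm:
  rows:
    - [0.0005, -0.0004, 0, 0, 0, 0]
    - [0, 0, 0.003, 0, 0, 0]
    - [0, 0, 0.003, 0, 0, 0]
    - [0, 0, 0.003, 0, 0, 0]
    - [0, 0, 0.004, 0, 0, 0]
    - [0, 0, 0, 0, 0, 0]
    - [0, 0, 0, 0, 0, 0]
  squeeze: 30

```text
time: 5.58
position: [0.5656, 0.2263, 0.2422]
tool_rot: [0.866, 0.5, -0.0, 0.0]
ft_force: [6.3, -2.0, -14.0]
grip_width: 0.0251
grip_force: 30.0
```

```bash
python3 -c "
import numpy as np
r=.0947;a=np.radians(141.6)+np.arange(11)*.08
p=r*np.c_[np.cos(a),np.sin(a)]
print(np.diff(p,axis=0).round(4).tolist())"
```

```text
[[-0.0045, -0.0061], [-0.004, -0.0065], [-0.0034, -0.0068], [-0.0029, -0.007], [-0.0023, -0.0072], [-0.0017, -0.0074], [-0.0011, -0.0075], [-0.0005, -0.0076], [0.0001, -0.0076], [0.0007, -0.0075]]
```

Turn half first and check the forces.

step_arm:
  rows:
    - [-0.0045, -0.0061, 0, 0, 0, 4.584]
    - [-0.004, -0.0065, 0, 0, 0, 4.584]
    - [-0.0034, -0.0068, 0, 0, 0, 4.584]
    - [-0.0029, -0.007, 0, 0, 0, 4.584]
    - [-0.0023, -0.0072, 0, 0, 0, 4.584]
    - [0, 0, 0, 0, 0, 0]

```text
time: 6.32
position: [0.5487, 0.1925, 0.2425]
tool_rot: [0.749, 0.662, -0.0, 0.0]
ft_force: [6.0, -2.4, -13.5]
grip_width: 0.0252
grip_force: 30.0
```

step_arm:
  rows:
    - [-0.0012, -0.0074, 0, 0, 0, 4.584]
    - [-0.0008, -0.0075, 0, 0, 0, 4.584]
    - [-0.0003, -0.0076, 0, 0, 0, 4.584]
    - [0.0003, -0.0076, 0, 0, 0, 4.584]
    - [0.0007, -0.0075, 0, 0, 0, 4.584]
    - [0, 0, 0, 0, 0, 0]

```text
time: 7.08
position: [0.5467, 0.1553, 0.2424]
tool_rot: [0.604, 0.797, -0.001, -0.001]
ft_force: [4.3, 0.4, -13.1]
grip_width: 0.0252
grip_force: 30.0
```

```bash
python3 - <<'E'
from h import *
from scipy.optimize import least_squares
o=get_obs();print(o['position'],o['ft_force'],np.array(o['joint_torque']).round(1))
p=np.array([[.5656,.2265],[.5487,.1925],o['position'][:2]]);
# axis with r=.095
s=least_squares(lambda c:np.hypot(*(p-c).T)-.095,[.639,.168]);print(s.x,s.fun, np.degrees(np.arctan2(*(p-s.x).T[::-1])))
E
```

```text
[0.54671882 0.15527832 0.24244584] [  4.34240567   0.40564184 -13.06364576] [  0.6 -50.1 -10.4   0.2   1.1  -0.2]
[0.64073302 0.16846681] [-6.41183840e-05  1.19242899e-04 -6.52591565e-05] [ 142.31728608  165.36479894 -172.01454974]
```

step_arm:
  rows:
    - [0, 0, -0.0012, 0, 0, 0]
    - [0, 0, -0.0012, 0, 0, 0]
    - [0, 0, -0.0012, 0, 0, 0]
    - [0, 0, 0, 0, 0, 0]
    - [0, 0, 0, 0, 0, 0]

```text
time: 7.7
position: [0.5466, 0.1555, 0.24]
tool_rot: [0.603, 0.798, -0.0, -0.001]
ft_force: [1.3, -1.1, -12.0]
grip_width: 0.0251
grip_force: 30.0
```

step_arm:
  rows:
    - [0, 0, -0.0008, 0, 0, 0]
    - [0, 0, -0.0006, 0, 0, 0]
    - [0, 0, 0, 0, 0, 0]

```text
time: 8.07
position: [0.5466, 0.1555, 0.2397]
tool_rot: [0.603, 0.798, -0.0, -0.0]
ft_force: [-3.3, -0.3, 1.1]
grip_width: 0.0248
grip_force: 30.0
```

step_arm:
  rows:
    - [0, 0, 0, 0, 0, 0]
    - [0, 0, 0, 0, 0, 0]
    - [0, 0, 0, 0, 0, 0]
    - [0, 0, 0, 0, 0, 0]
  jaw: 0.065

```text
time: 8.57
position: [0.5474, 0.1554, 0.2388]
tool_rot: [0.603, 0.798, 0.0, 0.0]
ft_force: [0.5, -0.1, 1.0]
grip_width: 0.0572
grip_force: 0.0
```

step_arm:
  rows:
    - [0, 0, 0, 0, 0, -9.8]
    - [0, 0, 0, 0, 0, -9.8]
    - [0, 0, 0, 0, 0, -9.8]
    - [0, 0, 0, 0, 0, -9.8]
    - [0, 0, 0, 0, 0, -9.8]
    - [0, 0, 0, 0, 0, -9.8]
    - [0, 0, 0, 0, 0, -9.8]
    - [0, 0, 0, 0, 0, -9.8]
    - [0, 0, 0, 0, 0, -9.8]
    - [0, 0, 0, 0, 0, -9.8]
    - [0, 0, 0, 0, 0, 0]
    - [0, 0, 0, 0, 0, 0]

```text
time: 10.07
position: [0.5471, 0.1554, 0.2387]
tool_rot: [0.998, 0.07, 0.0, 0.0]
ft_force: [0.8, -0.3, -0.8]
grip_width: 0.0651
grip_force: 0.0
```

```bash
python3 - <<'E'
from h import *
o=get_obs();print(o['position'],o['ft_force'],o['q']); M=R.from_quat(o['tool_rot']).as_matrix(); print('tool y deg',np.degrees(np.arctan2(M[1,1],M[0,1])),M[:,2])
for n in ['wrist','scene','side']:
  c=look(n); W=pts(c); cv2.imwrite(f'pics/{n}4.png',c['pixels'])
  for r in cut_out('knob_top',n)[:2]:
    w=W[r['region']]; w=w[~np.isnan(w[:,0])]
    if not len(w): continue
    z=np.percentile(w[:,2],90)
    t=w[np.abs(w[:,2]-z)<.004]; print(n,round(r['confidence'],2),np.round(r['extent']),((np.percentile(t,2,axis=0)+np.percentile(t,98,axis=0))/2).round(4),t.mean(0).round(4),np.ptp(t,axis=0).round(3))
E
```

```text
[0.54713303 0.15544684 0.23870771] [ 0.84875301 -0.30813209 -0.81249083] [ 8.04051687e-02  6.92270202e-01  1.70202470e+00 -3.63004684e-06
  7.47205827e-01  1.51189712e+00]
tool y deg -82.01829487978294 [ 9.18208088e-05  4.92387351e-06 -9.99999996e-01]
wrist 0.92 [322. 246.  50.  42.] [0.5529 0.1564 0.0861] [0.5532 0.1567 0.0865] [0.013 0.025 0.006]
wrist 0.54 [324. 134. 256. 261.] [0.6201 0.1675 0.0444] [0.6273 0.1657 0.0426] [0.146 0.139 0.008]
```

View pics/wrist4.png

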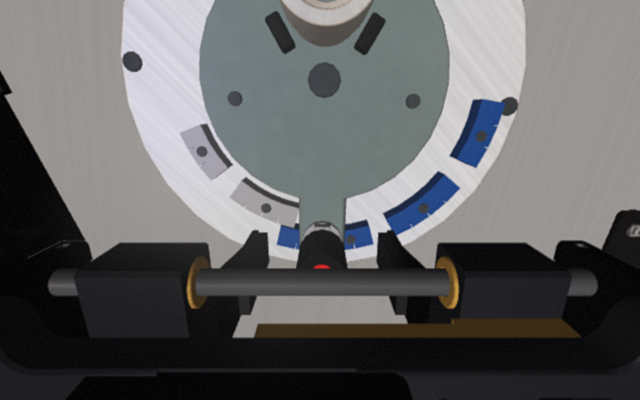

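step_arm:
  rows:
    - [0, 0, 0, 0, 0, 0]
    - [0, 0, 0, 0, 0, 0]
    - [0, 0, 0, 0, 0, 0]
    - [0, 0, 0, 0, 0, 0]
  jaw: 0.029
  squeeze: 10

```text
time: 10.88
position: [0.5471, 0.1554, 0.2388]
tool_rot: [0.998, 0.068, 0.0, 0.0]
ft_force: [0.1, 1.0, -0.2]
grip_width: 0.0339
grip_force: 0.0
```

step_arm:
  rows:
    - [0.0007, -0.0042, 0, 0, 0, 2.58]
    - [0.0009, -0.0042, 0, 0, 0, 2.58]
    - [0.0011, -0.0041, 0, 0, 0, 2.58]
    - [0.0012, -0.0041, 0, 0, 0, 2.58]
    - [0, 0, 0, 0, 0, 0]

```text
time: 11.5
position: [0.5506, 0.1392, 0.2387]
tool_rot: [0.988, 0.157, -0.0, -0.001]
ft_force: [-0.8, 3.5, -0.3]
grip_width: 0.0291
grip_force: 1.7
```

step_arm:
  rows:
    - [0.0004, -0.0011, 0, 0, 0, 0.72]
    - [0.0004, -0.0011, 0, 0, 0, 0.72]
    - [0.0004, -0.0011, 0, 0, 0, 0.72]
    - [0.0004, -0.0011, 0, 0, 0, 0.72]
    - [0.0004, -0.0011, 0, 0, 0, 0.72]
    - [0.0005, -0.0011, 0, 0, 0, 0.72]

```text
time: 12.25
position: [0.5532, 0.1321, 0.2387]
tool_rot: [0.981, 0.195, -0.0, -0.0]
ft_force: [-2.4, 4.4, 2.1]
grip_width: 0.0295
grip_force: 2.5
```

```bash
cat > k.py <<'E'
from h import *
o=get_obs(); A=np.array([.6407,.1685]); p=np.array(o['position'][:2])-A; a=np.arctan2(p[1],p[0]); f=np.array(o['ft_force'])
print('tcp table angle',round((a-np.radians(142.3))%(2*np.pi),4),'r',np.hypot(*p).round(4),'F tang',round(f[0]*-np.sin(a)+f[1]*np.cos(a),2),'rad',round(f[0]*np.cos(a)+f[1]*np.sin(a),2),'z',f[2].round(2))
c=look('wrist'); W=pts(c)
for r in cut_out('knob_top','wrist')[:1]:
    w=W[r['region']]; w=w[~np.isnan(w[:,0])]; print('knob conf',r['confidence'],'z95',np.percentile(w[:,2],[80,90,95]).round(4))
E
python3 k.py
```

```text
tcp table angle 1.0522 r 0.0947 F tang -4.96 rad 0.58 z 2.14
knob conf 0.68 z95 [0.0869 0.0875 0.0878]
```

step_arm:
  rows:
    - [0.0005, -0.001, 0, 0, 0, 0.67]
    - [0.0005, -0.001, 0, 0, 0, 0.67]
    - [0.0005, -0.001, 0, 0, 0, 0.67]
    - [0.0005, -0.001, 0, 0, 0, 0.67]
    - [0.0005, -0.001, 0, 0, 0, 0.67]

```text
time: 12.98
position: [0.5556, 0.1272, 0.2387]
tool_rot: [0.975, 0.224, -0.001, -0.0]
ft_force: [-3.1, 3.5, 2.5]
grip_width: 0.0289
grip_force: 2.5
```

```bash
python3 k.py
```

```text
tcp table angle 1.1096 r 0.0946 F tang -4.47 rad 1.27 z 2.47
knob conf 0.67 z95 [0.0871 0.0876 0.088 ]
```

step_arm:
  rows:
    - [0.0005, -0.0009, 0, 0, 0, 0.62]
    - [0.0005, -0.0009, 0, 0, 0, 0.62]
    - [0.0005, -0.0009, 0, 0, 0, 0.62]
    - [0.0005, -0.0009, 0, 0, 0, 0.62]

```text
time: 13.58
position: [0.5574, 0.1236, 0.2386]
tool_rot: [0.97, 0.245, -0.001, -0.0]
ft_force: [-3.6, 4.0, 3.0]
grip_width: 0.0292
grip_force: 2.6
```

```bash
python3 k.py
```

```text
tcp table angle 1.1525 r 0.0946 F tang -5.24 rad 1.22 z 2.99
knob conf 0.78 z95 [0.0869 0.0874 0.0878]
```

step_arm:
  rows:
    - [0.0005, -0.0008, 0, 0, 0, 0.57]
    - [0.0005, -0.0008, 0, 0, 0, 0.57]
    - [0.0005, -0.0008, 0, 0, 0, 0.57]

```text
time: 14.05
position: [0.5588, 0.1211, 0.2384]
tool_rot: [0.966, 0.259, -0.001, -0.0]
ft_force: [-3.7, 3.7, 0.8]
grip_width: 0.029
grip_force: 2.4
```

```bash
python3 k.py
```

```text
tcp table angle 1.1825 r 0.0946 F tang -5.05 rad 1.32 z 0.79
knob conf 0.77 z95 [0.0866 0.0872 0.0876]
```

step_arm:
  rows:
    - [0.0004, -0.0007, 0, 0, 0, 0.48]
    - [0.0004, -0.0007, 0, 0, 0, 0.48]

```text
time: 14.4
position: [0.5609, 0.1195, 0.2387]
tool_rot: [0.964, 0.268, 0.001, 0.001]
ft_force: [-1.2, 1.4, -1.0]
grip_width: 0.0293
grip_force: 0.6
```

```bash
python3 k.py
```

```text
tcp table angle 1.2091 r 0.0937 F tang -1.81 rad 0.32 z -1.02
knob conf 0.65 z95 [0.0785 0.0789 0.0793]
```

step_arm:
  rows:
    - [0.0004, -0.0007, 0, 0, 0, 0.48]
    - [0, 0, 0, 0, 0, 0]

```text
time: 14.75
position: [0.5615, 0.1189, 0.2391]
tool_rot: [0.963, 0.271, 0.001, 0.0]
ft_force: [-0.3, 0.8, 0.5]
grip_width: 0.0289
grip_force: 0.1
```

```bash
python3 k.py
```

```text
tcp table angle 1.2175 r 0.0934 F tang -0.83 rad -0.2 z 0.48
knob conf 0.77 z95 [0.0786 0.079  0.0793]
```

step_arm:
  rows:
    - [0, 0, 0, 0, 0, 0]
    - [0, 0, 0, 0, 0, 0]
    - [0, 0, 0, 0, 0, 0]
    - [0, 0, 0, 0, 0, 0]
    - [0, 0, 0, 0, 0, 0]
    - [0, 0, 0, 0, 0, 0]
  jaw: 0.065

```text
time: 15.6
position: [0.5607, 0.1191, 0.2387]
tool_rot: [0.963, 0.271, -0.0, -0.0]
ft_force: [0.4, -0.0, -0.0]
grip_width: 0.064
grip_force: 0.0
```

step_arm:
  rows:
    - [0, 0, 0.01, 0, 0, 0]
    - [0, 0, 0.02, 0, 0, 0]
    - [0, 0, 0.03, 0, 0, 0]
    - [0, 0, 0.03, 0, 0, 0]
    - [0, 0, 0.03, 0, 0, 0]
    - [0, 0, 0, 0, 0, 0]
    - [0, 0, 0, 0, 0, 0]

```text
time: 16.48
position: [0.5602, 0.1191, 0.3584]
tool_rot: [0.963, 0.271, -0.0, -0.0]
ft_force: [0.3, -0.6, 0.4]
grip_width: 0.065
grip_force: 0.0
```

```bash
python3 - <<'E'
from h import *
o=get_obs(); print(o['position'],o['ft_force'],o['grip_width'])
c=look('wrist'); W=pts(c); cv2.imwrite('pics/w9.png',c['pixels'])
for l in ['knob_top','sleeve']:
  for r in cut_out(l,'wrist')[:1]:
    w=W[r['region']]; w=w[~np.isnan(w[:,0])]; z=np.percentile(w[:,2],95)
    t=w[np.abs(w[:,2]-z)<.004]; print(l,round(r['confidence'],2),np.round(r['extent']),((np.percentile(t,2,axis=0)+np.percentile(t,98,axis=0))/2).round(4),t.mean(0).round(4),np.ptp(t,axis=0).round(3))
E
```

```text
[0.56020699 0.1191205  0.35843674] [ 0.32740688 -0.58223165  0.36835345] 0.0649528527774857
knob_top 0.87 [324. 196.  27.  33.] [0.5586 0.119  0.078 ] [0.5588 0.1191 0.0783] [0.025 0.024 0.006]
sleeve 0.96 [326.  40.  56.  69.] [0.6701 0.1855 0.0938] [0.6707 0.1859 0.0941] [0.042 0.042 0.005]
```

View pics/w9.png

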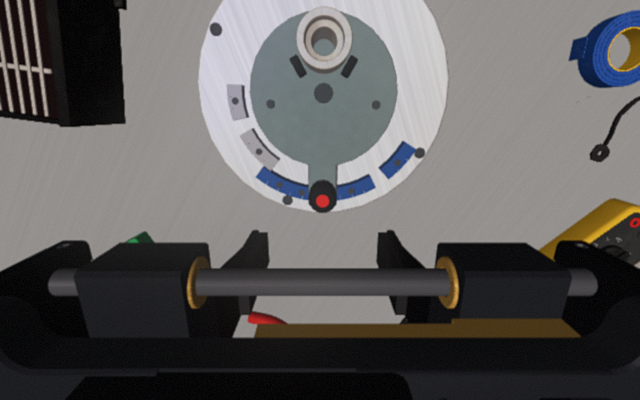

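The knob, at pixel (322,200), now measures 78.0 mm at the top, the same as at home. It sits at the first blue notch, with the second notch free at about (378,178). The sleeve is upright in its nest at (325,40), and the gripper is clear.

```bash
python3 -c "
from rig import hand_in
print(hand_in())"
```

```text
the job is handed in; nothing more can be done
None
```

The table is indexed on by one notch and the job is handed in. The pin dropped home in the first blue notch at about 1.2 rad (knob top back at its starting height), the sleeve is still in its nest, and the knob is released; the verdict was not shown.

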